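# Stack the pump stage bowls

## Task

One pump-stage bowl is bolted to the stand. Nest the two loose bowls into it, one in the other, turning each until the dogs under its flange drop into the slots of the bowl below, and push the stack right down so that every flange sits home on the rim under it and both sprung catches have snapped shut over the lower loose bowl's flange. Let go of everything and leave the other things on the bench where they are.

Things in the scene. Friction and masses are not known exactly. Their poses are not given: they have to be found in the camera images.
- stand: grey steel stand plate 176 (x) x 104 x 12 mm, fixed; origin under its middle, z up. A cast pump-stage bowl, same shape as the loose ones, is bolted on its centre, at any angle: how it is turned is NOT measured (look, or feel by turning). At each x end a sprung catch, nose 37 mm from the stack's axis, 75 to 84 mm above the origin, top 86 mm.
- mouth (a point): centre of the bolted bowl's mouth, at rim height, 68 mm above the stand's origin; axes of the stand. With its dogs off the slots a bowl put here rides 14 mm above home; turned up to 60 degrees either way it drops about 4 mm, until its flange meets the catches, and must be pushed home with some 10 to 20 N. Home, each foot lies 22 mm below the rim under it (pitch 44 mm).
- bowl_1: loose open cast-aluminium bowl, 0.16 kg, mouth up; origin: middle of its foot, z up its axis. From the foot: solid spigot 49 mm across, 22 mm long, chamfered to 44 mm; flange 80 mm across at 22 to 27 mm; barrel 61 mm outside, 52.4 inside, rim at 66 mm, inner floor at 27 mm. Grip the top 22 mm of the barrel, so as to stay clear of the catches.
- bowl_2: the twin of bowl_1 (same shape, size, mass, origin); either may go first. Three dogs, 9 mm wide and 14 mm long with a 2 mm chamfered foot, hang under each bowl's flange along the spigot, reaching 30 mm from the axis; they lie 120 degrees apart, the first towards the bowl's own +x.
- rim_1 (a point): middle of bowl_1's mouth, at rim height, 66 mm above its foot, axes of the bowl. The rim has three slots 13 mm wide and 15 mm deep, one straight above each dog (4 degrees of play either way for a dog); a small gusset on the flange, up to 37 mm above the foot, marks each of the three directions.
- rim_2 (a point): the same point of bowl_2.
- catch_front (a joint): sprung steel catch on a pivot at the stand's -x end. 0 = shut, about 0.1 rad while the flange passes; it springs shut over the top of the lower loose bowl's flange once that is home.
- catch_back (a joint): the same catch at the stand's +x end.
- elbow: bystander: grey cast pipe elbow 65 x 74 x 50 mm, origin under its middle
- cap: bystander: grey cast cover 68 x 70 x 21 mm, origin under its middle
- link: bystander: grey cast link arm 30 x 91 x 21 mm, origin under its middle
- oil_can: bystander: orange oil can with a long spout, 67 x 118 x 156 mm, origin under its middle
Not all that is in view belongs to the job. Leave any yellow look-alike of the bowl_1 alone.

How it is judged:
At the end, for the whole second after the job is handed in: One loose bowl is nested in the bolted bowl and the other in it, in either order: each foot within about 3 mm of its home height (22 mm below, and 22 mm above, the bolted bowl's rim), within 4 mm of the stack's axis, tilted less than 0.06 rad and at rest; both catches are shut (under 0.05 rad) (((z of bowl_1 in the frame of mouth between -0.025 and -0.0195 m and horizontal distance between each of bowl_1, bowl_2 and mouth below 0.004 m and angle between each of bowl_1, bowl_2's own z axis and vertical below 0.06 rad and linear speed of each of bowl_1, bowl_2 below 0.02 m/s and z of bowl_2 in the frame of mouth between 0.019 and 0.0245 m) or (z of bowl_2 in the frame of mouth between -0.025 and -0.0195 m and horizontal distance between each of bowl_2, bowl_1 and mouth below 0.004 m and angle between each of bowl_2, bowl_1's own z axis and vertical below 0.06 rad and linear speed of each of bowl_2, bowl_1 below 0.02 m/s and z of bowl_1 in the frame of mouth between 0.019 and 0.0245 m)) and value of joint each of catch_front, catch_back below 0.05 rad); the robot touches nothing.
It fails at once if a bystander (elbow, cap, link, oil can) is moved by more than 30 mm (distance of any of elbow, cap, link, oil_can from where it was at the start of the episode above 0.03 m).
It also fails if it takes over 61 s, if anything falls off the work surface, if the arm or the gripper's body presses on something with over 40 N, if the wrist force passes 120 N, or if a joint passes its speed limit or range.

## Robot

A 7-joint arm with a two-finger parallel gripper is mounted at the origin on a cart in front of the work surface, level with it; the furniture and walls round the work are solid. World frame = base frame: x ahead of the robot, y to its left, z up, the work surface at z = 0. Lengths are in m, angles in rad, forces in N, time in s.
With the tool pointing down it reaches from about 0.4 to 0.85 m from the base axis. Payload 6.9 kg.
Tool frame: the origin (TCP) lies midway between the tips of the shut fingers; the grasp point (between the pads) lies behind it (ctrl.pinch_z is the z of the grasp point in the tool frame, in m); z points along the fingers, y is the direction in which the jaws open and shut (so a half turn about z gives the same grasp; the last joint's range is limited). The gripper opens to 85 mm and grips with 20 to 120 N. Pads are 22 mm wide; open, the fingers measure 114 mm over their backs; the gripper's body (76 mm by 85 mm) begins 54 mm behind the grasp point. The pads swing forward as they close: fully open they stand 13 mm farther back than shut.
Start: joints at [-1.133, 0.507, -0.238, 1.5, 0.126, 1.149, -0.155], TCP at [0.204, 0.591, 0.231] pointing down, gripper open.
Joint ranges: [-3.08, 3.08], [-0.24, 2.05], [-1.43, 1.35], [0, 2.5], [-1.52, 4.66], [0.17, 1.96], [-2.89, 2.89]. Speed limits (rad/s): [2.39, 2.39, 3.14, 3.14, 3.14, 3.14, 3.14].

## Interface

Orientations are given as a unit quaternion [w, x, y, z].
In Python, from station import ctrl, get_state, vision, ticket, models gives the robot as it stands. Calls block until the motion is done:
- ctrl.movep(position, orientation): joint-space move of the TCP to a pose.
- ctrl.movel(position, frame=None, max_speed=0.15): straight line of the TCP; frame=None keeps the orientation; max_speed is the mean speed in m/s.
- ctrl.set_joints(angles): joint-space move.
- ctrl.ungrasp() and ctrl.close_gripper(force=None): open the fingers fully, or close them until they stop; force is the grip in N (None keeps the last).
- ctrl.pause(seconds).
- ctrl.ik(position, orientation): joint angles nearest the present ones, or None.
- get_state(): the state.
- vision.grab_frame(name): name is "side" or "top"; returns (picture, depth): 384x512x3 uint8, blue, green, red; 384x512 float32, m along the optical axis (not along the pixel's ray), 0 where there is no reading.
- vision.camera_info(name): a dict with "mtx" (3x3 intrinsics, pixels), "dist_coeffs" ([k1, k2, p1, p2, k3] as OpenCV has them; the pictures are not rectified), "R" (3x3) and "t" (3): a world point X has camera coordinates R X + t. Camera axes: x right, y down, z forward; pixel columns grow to the right and rows downward; lengths in m; the calibration is good to about 2 mm. A picture is of the moment at which its call begins. camera_info takes no time and is no camera call.
A pose or a line that the arm cannot do raises ctrl.Unreachable and nothing moves.
- ticket.close_job(): hands the job in, once; it reports no verdict.
Trained networks look in the newest picture that a camera, given by its name, has taken for a name from the list of things; names that differ only in an ending like _2 or _b are one class to them, and where a whole thing is asked for, a point or a joint stands for the part that bears it (a point fixed in the world has none). Each returns a list of dicts, best first, with "p" (0 to 1); they miss things now and then, are a little off and sometimes report something else, mostly with a low value. They report only what shows in the picture. A call takes as long as a camera call. They do not tell look-alikes from the thing itself.
- models.recognise(camera, target): "point" ([column, row] in pixels, amid what is visible of it).
- models.masks_of(camera, target): "mask" (384x512 bool, what is visible of it) and "point" ([column, row] in pixels, amid what is visible of it).
The state is a dict: "time": time; "qpos": joint angles; "qd": joint speeds; "tau": joint torques, N m; "tcp_pos": TCP position; "eef_rot": TCP orientation; "contact_force": force on the tool from outside, world axes, zero at the start; "wrist_torque": the same for the moment, N m; "width": finger opening in m.
Only numpy, scipy, OpenCV 4.12 (cv2) and the standard library are available. Lean on these libraries where they do the work, as an engineer would, in place of code of your own. Each camera call takes 0.05 s, during which the arm holds its last target. There are 200 camera calls.

## Working session

There is one attempt and no reset: what is moved stays moved. The work goes in short steps, each a Python script; the robot and the scene stay as the last script left them, time stands still between calls to the robot, and variables do not carry over. Pictures are saved under pics/ and viewed, about 8 in all and at most 12, crops included, and the job is handed in when it is done.

```bash
ls; mkdir -p pics; python3 - <<'E'
from station import ctrl,get_state,vision,models
import cv2,numpy as np
print(ctrl.pinch_z,get_state())
for n in("side","top"):
    im,d=vision.grab_frame(n);cv2.imwrite(f"pics/{n}0.png",im);np.save(f"pics/{n}0.npy",d)
    c=vision.camera_info(n);print(n,c)
    for t in("bowl_1","stand","elbow","cap","link","oil_can"):
        print(t,[(np.round(r["point"]),round(r["p"],2)) for r in models.recognise(n,t)])
a=cv2.imread("pics/side0.png");b=cv2.imread("pics/top0.png")
E
```

```text
pics
-0.0187 {'time': 0.0, 'qpos': array([-1.13349547,  0.50830857, -0.23751718,  1.50116174,  0.12569698,
        1.14890421, -0.15476986]), 'qd': array([ 1.61672526e-04, -4.07939722e-04, -1.47977389e-04, -6.02647354e-04,
        9.04533429e-04, -2.16757381e-04,  4.86010575e-05]), 'tau': array([ 2.36785299e-04, -6.20626330e+01, -2.18651019e+00, -2.49630815e+01,
        1.26718424e-02,  1.24860139e-02,  7.90445171e-06]), 'tcp_pos': array([0.20349976, 0.59039297, 0.23043762]), 'eef_rot': array([-1.27636611e-04,  1.65119262e-01,  9.86273200e-01, -8.87427975e-04]), 'contact_force': array([ 0.8560812 , -0.52139085, -0.10719938]), 'wrist_torque': array([-0.00235809, -0.02233676, -0.04943638]), 'width': 0.08527146689589929}
side {'mtx': array([[474.62146853,   0.        , 262.1038493 ],
       [  0.        , 474.62146853, 194.14081989],
       [  0.        ,   0.        ,   1.        ]]), 'dist_coeffs': array([0.04130492, 0.        , 0.        , 0.        , 0.        ]), 'R': array([[-0.99900686, -0.04094253,  0.0175784 ],
       [-0.03595503,  0.50775264, -0.86075228],
       [ 0.0263159 
[... 570 characters left out ...]
1.        ]]), 'dist_coeffs': array([-0.09494511,  0.        ,  0.        ,  0.        ,  0.        ]), 'R': array([[ 1.72485545e-02, -9.99850788e-01, -9.42779880e-04],
       [-9.80795860e-01, -1.67366094e-02, -1.94317696e-01],
       [ 1.94272922e-01,  4.27637398e-03, -9.80938196e-01]]), 't': array([0.32226516, 0.52912279, 0.95965719])}
bowl_1 [(array([372., 163.]), 0.97), (array([219., 213.]), 0.84), (array([124., 254.]), 0.84), (array([270., 243.]), 0.59), (array([324., 162.]), 0.37)]
stand [(array([265., 188.]), 0.85)]
elbow [(array([324., 161.]), 0.72)]
cap [(array([325., 208.]), 0.68), (array([264., 156.]), 0.19)]
link [(array([236., 247.]), 0.76)]
oil_can [(array([388., 216.]), 0.6)]
```

View pics/side0.png

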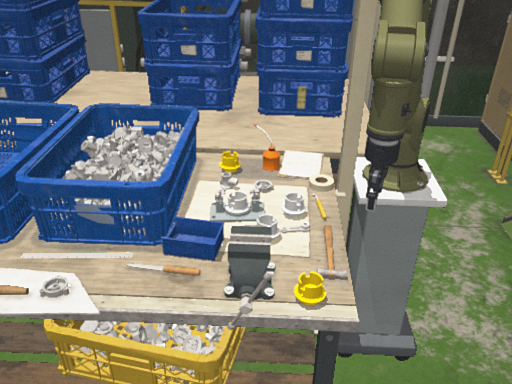

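View pics/top0.png

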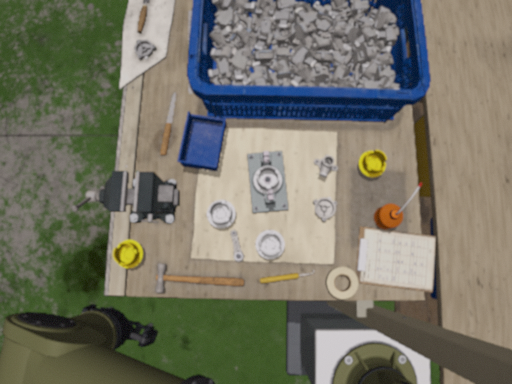

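The top view shows grey bowls at (221,213) and (269,244), and the bolted bowl on the stand at (268,180). The yellow look-alikes are at (372,163) and (128,254). The side view agrees. Next I'll rectify close crops at rim height.

```bash
cat > util.py <<'E'
import cv2,numpy as np
from station import ctrl,get_state,vision,models
def project(n,P):
    c=vision.camera_info(n);r,_=cv2.Rodrigues(c["R"])
    return cv2.projectPoints(np.asarray(P,float).reshape(-1,1,3),r,c["t"],c["mtx"],c["dist_coeffs"])[0].reshape(-1,2)
def cloud(n,d):
    c=vision.camera_info(n);v,u=np.nonzero(d>0);z=d[v,u].astype(float)
    p=cv2.undistortPoints(np.c_[u,v].astype(float).reshape(-1,1,2),c["mtx"],c["dist_coeffs"]).reshape(-1,2)
    return (np.c_[p*z[:,None],z]-c["t"])@c["R"],np.c_[u,v]
def atplane(n,px,z):
    c=vision.camera_info(n);p=cv2.undistortPoints(np.array(px,float).reshape(-1,1,2),c["mtx"],c["dist_coeffs"]).reshape(-1,2)
    dr=np.c_[p,np.ones(len(p))]@c["R"];o=-c["R"].T@c["t"];return o+dr*((z-o[2])/dr[:,2])[:,None]
def ortho(n,im,cx,cy,z,half=.055,N=260):
    # picture up=+x, left=+y
    g=np.linspace(half,-half,N);X,Y=np.meshgrid(cx+g,cy+g,indexing="ij")
    p=project(n,np.c_[X.ravel(),Y.ravel(),np.full(X.size,z)]).astype(np.float32).reshape(N,N,2)
    return cv2.remap(im,p[...,0],p[...,1],cv2.INTER_CUBIC)
E
python3 - <<'E'
from util import *
im=cv2.imread("pics/top0.png");d=np.load("pics/top0.npy");P,uv=cloud("top",d)
S=[];H=[]
for nm,px,z in(("A",(221,213),.066),("B",(269,244),.066),("C",(268,180),.068)):
    c=atplane("top",[px],z)[0][:2]
    for k in range(6):
        m=(np.hypot(*(P[:,:2]-c).T)<.037)&(abs(P[:,2]-z)<.008)
        A=np.c_[2*P[m,:2],np.ones(m.sum())];s=np.linalg.lstsq(A,(P[m,:2]**2).sum(1),rcond=None)[0];c=s[:2]
    print(nm,c,"r",np.sqrt(s[2]+c@c),m.sum(),"z",np.median(P[m,2]))
    o=ortho("top",im,*c,z);cv2.circle(o,(130,130),int(.0305/.11*260),(0,0,255),1)
    hh=np.zeros_like(d);hh[uv[:,1],uv[:,0]]=P[:,2]
    h=ortho("top",cv2.cvtColor(np.clip(hh*2800,0,255).astype(np.uint8),cv2.COLOR_GRAY2BGR),*c,z)
    S.append(o);H.append(h)
cv2.imwrite("pics/c1.png",np.vstack([np.hstack(S),np.hstack(H)]))
m=(abs(P[:,0]-.5)<.2)&(abs(P[:,1])<.25)&(abs(P[:,2])<.008);print("bench z",np.median(P[m,2]))
for n in("side","top"):
    print("cam",n,-vision.camera_info(n)["R"].T@vision.camera_info(n)["t"])
E
```

```text
A [0.46578826 0.42552348] r 0.02838641270534956 105 z 0.06785384302221117
B [0.38363641 0.28891782] r 0.028452142873316384 94 z 0.06832129807283313
C [0.56436798 0.29724113] r 0.028496787290244435 109 z 0.06961180467795629
bench z 0.0008971589344582074
cam side [0.44251263 1.58849696 0.83912367]
cam top [0.32696743 0.32696894 1.04448614]
```

View pics/c1.png

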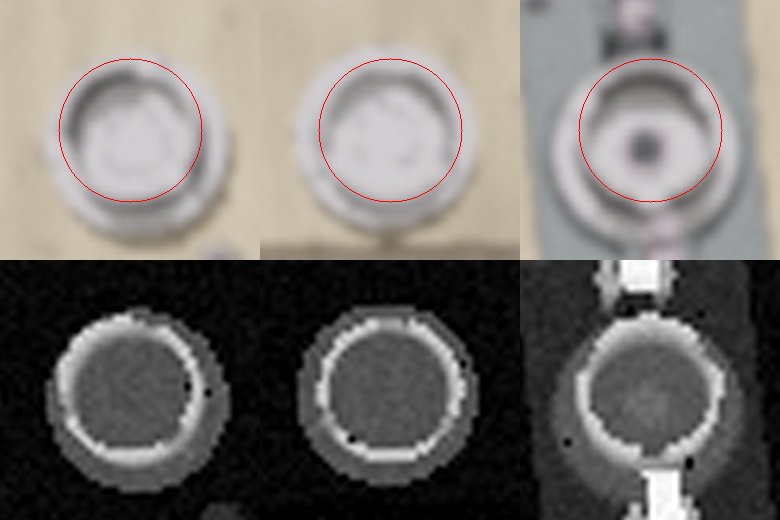

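```bash
cat > fit.py <<'E'
from util import *
from scipy.optimize import minimize
def solid(p,gus):  # p (...,3) in bowl frame -> inside
    x,y,z=p[...,0],p[...,1],p[...,2];r=np.hypot(x,y)
    ins=(z>0)&(z<.022)&(r<.0245)|(z>=.022)&(z<.027)&(r<.040)|(z>=.027)&(z<.066)&(r<.0305)&(r>.0262)
    slot=np.zeros_like(ins);g=np.zeros_like(ins)
    for k in range(3):
        c,s=np.cos(k*2*np.pi/3),np.sin(k*2*np.pi/3);a=x*c+y*s;t=-x*s+y*c
        slot|=(a>0)&(abs(t)<.0065)&(z>.051)
        g|=(z>.027)&(z<.037)&(a>.0300)&(a<.0305+(.037-z)*.8)&(abs(t)<.0025)
    return ins&~slot|(g if gus else False)
def setup(n,d,c,zf,rmax,mz=.02):
    ci=vision.camera_info(n);P,uv=cloud(n,d)
    m=(np.hypot(*(P[:,:2]-c[:2]).T)<rmax)&(P[:,2]>mz)&(P[:,2]<.085)
    u=uv[m];p=cv2.undistortPoints(u.astype(float).reshape(-1,1,2),ci["mtx"],ci["dist_coeffs"]).reshape(-1,2)
    dr=np.c_[p,np.ones(len(p))]@ci["R"];o=-ci["R"].T@ci["t"];return o,dr,d[u[:,1],u[:,0]]
def predict(o,dr,dm,th,x,y,zf,gus):
    D=dm[:,None]+np.arange(-.03,.0305,.0006)[None]
    p=o+dr[:,None,:]*D[...,None]-np.array([x,y,zf]);c,s=np.cos(th),np.sin(th)
    q=np.stack([p[...,0]*c+p[...,1]*s,-p[...,0]*s+p[...,1]*c,p[...,2]],-1)
    i=solid(q,gus);f=np.where(i.any(1),i.argmax(1)*.0006-.03,.03);return f
def grabavg(n,k=8):
    L=[vision.grab_frame(n) for _ in range(k)]
    D=np.stack([l[1] for l in L]);D=np.where(D>0,D,np.nan)
    import warnings;warnings.simplefilter("ignore")
    return np.mean([l[0] for l in L],0).astype(np.uint8),np.nan_to_num(np.nanmedian(D,0))
def fit(n,d,c,zf,rmax,gus=True,mz=.02):
    o,dr,dm=setup(n,d,c,zf,rmax,mz)
    cost=lambda v,th:np.minimum(abs(predict(o,dr,dm,th,v[0],v[1],v[2],gus)),.012).mean()*1e3
    v=np.array([c[0],c[1],zf+.001])
    res=[]
    for th in np.radians(np.arange(0,120,3)):
        r=minimize(cost,v,args=(th,),method="Nelder-Mead",options=dict(maxfev=70,initial_simplex=v+np.vstack([np.zeros(3),np.eye(3)*.002])))
        res.append((r.fun,round(np.degrees(th)),r.x))
        if len(res)==1:v=r.x
    return sorted(res,key=lambda t:t[0]),len(dm)
E
cat > s1.py <<'E'
from fit import *
B={"A":(.4658,.4255,0,.045),"B":(.3836,.2889,0,.045),"C":(.5644,.2972,.002,.034)}
for n in("top","side"):
    im,d=grabavg(n);cv2.imwrite(f"pics/{n}av.png",im);np.save(f"pics/{n}av.npy",d)
    for k,(x,y,zf,rm) in B.items():
        r,N=fit(n,d,(x,y),zf,rm,mz=.03 if k=="C" else .015)
        print(n,k,N,[(round(a,2),b,np.round(v*1e3,1).tolist() if i==0 else "") for i,(a,b,v) in enumerate(r[:6])],"worst",round(r[-1][0],2))
E
time python3 s1.py
```

```text
top A 648 [(np.float64(0.66), 105, [466.3, 425.9, 3.0]), (np.float64(0.78), 102, ''), (np.float64(0.88), 108, ''), (np.float64(0.93), 99, ''), (np.float64(0.98), 111, ''), (np.float64(1.07), 96, '')] worst 1.67
top B 675 [(np.float64(0.74), 117, [383.9, 288.6, 2.8]), (np.float64(0.82), 114, ''), (np.float64(0.87), 0, ''), (np.float64(0.97), 111, ''), (np.float64(1.02), 3, ''), (np.float64(1.14), 6, '')] worst 1.73
top C 477 [(np.float64(1.13), 63, [565.3, 297.2, 5.1]), (np.float64(1.2), 66, ''), (np.float64(1.27), 60, ''), (np.float64(1.32), 69, ''), (np.float64(1.43), 57, ''), (np.float64(1.46), 72, '')] worst 2.24
side A 308 [(np.float64(1.14), 105, [461.6, 428.1, 2.1]), (np.float64(1.21), 102, ''), (np.float64(1.26), 108, ''), (np.float64(1.29), 99, ''), (np.float64(1.46), 96, ''), (np.float64(1.47), 111, '')] worst 2.39
side B 432 [(np.float64(1.12), 114, [379.1, 291.4, 2.0]), (np.float64(1.14), 117, ''), (np.float64(1.29), 111, ''), (np.float64(1.33), 0, ''), (np.float64(1.44), 108, ''), (np.float64(1.5), 3, '')] worst 2.12
side C 278 [(np.float64(1.17), 63, [560.6, 299.1, 4.2]), (np.float64(1.21), 66, ''), (np.float64(1.31), 69, ''), (np.float64(1.34), 60, ''), (np.float64(1.52), 57, ''), (np.float64(1.62), 72, '')] worst 2.27
real	2m32.641s
user	2m12.707s
sys	0m0.608s
```

```bash
cat > rob.py <<'E'
from util import *
def q(yawdeg):
    h=np.radians(yawdeg)/2;return np.array([0,np.cos(h),np.sin(h),0])
PA=(.464,.427);PB=(.3815,.290);PC=(.563,.2982)
E
python3 - <<'E'
from rob import *
for n in("top","side"):
    P,uv=cloud(n,np.load(f"pics/{n}av.npy"))
    for z0,z1 in((.1,.25),(.25,.45),(.45,.7)):
        m=(P[:,0]>-.1)&(P[:,0]<.45)&(P[:,1]<.3)&(P[:,1]>-.3)&(P[:,2]>z0)&(P[:,2]<z1)
        h,xe,ye=np.histogram2d(P[m,0],P[m,1],bins=[np.arange(-.1,.46,.05),np.arange(-.3,.31,.05)])
        print(n,z0,[(round(xe[i],2),round(ye[j],2),int(h[i,j])) for i,j in zip(*np.nonzero(h>8))])
print(get_state()["time"])
for nm,p,ys in(("A",PA,(41,-139,221)),("B",PB,(52.5,-127.5,232.5)),("C",PC,(0,180,-180))):
    for y in ys:
        for z in(.04,.3):
            r=ctrl.ik([*p,z],q(y));print(nm,y,z,None if r is None else np.round(r,2))
E
```

```text
top 0.1 [(np.float64(0.0), np.float64(0.05), 12), (np.float64(0.05), np.float64(-0.05), 102), (np.float64(0.05), np.float64(-0.0), 311), (np.float64(0.15), np.float64(-0.05), 524), (np.float64(0.2), np.float64(-0.1), 10), (np.float64(0.2), np.float64(-0.05), 233)]
top 0.25 [(np.float64(0.15), np.float64(-0.05), 1366), (np.float64(0.2), np.float64(-0.1), 26), (np.float64(0.2), np.float64(-0.05), 603)]
top 0.45 [(np.float64(0.15), np.float64(-0.05), 1383), (np.float64(0.2), np.float64(-0.1), 13), (np.float64(0.2), np.float64(-0.05), 547)]
side 0.1 [(np.float64(-0.1), np.float64(-0.05), 9), (np.float64(-0.1), np.float64(-0.0), 78), (np.float64(-0.05), np.float64(-0.0), 29), (np.float64(-0.05), np.float64(0.05), 491), (np.float64(0.0), np.float64(0.05), 183), (np.float64(0.1), np.float64(-0.05), 38), (np.float64(0.15), np.float64(-0.05), 467), (np.float64(0.15), np.float64(-0.0), 119), (np.float64(0.2), np.float64(-0.05), 51)]
side 0.25 [(np.float64(-0.1), np.float64(-0.0), 54), (np.float64(-0.05), np.float64(-0.0), 43), (np.float64(-0.05), np.float64(0.05), 301), (np.float64(0.0), np.fl
[... 871 characters left out ...]
 0.5  -0.47  1.36  0.22  1.33  1.31]
B 52.5 0.04 [-0.83  0.56  0.19  2.11 -0.21  0.49 -1.14]
B 52.5 0.3 [-0.91  0.23  0.27  1.75 -0.06  1.17 -1.28]
B -127.5 0.04 [-0.42  0.57 -0.42  2.11  0.44  0.55  1.33]
B -127.5 0.3 [-0.34  0.24 -0.47  1.75  0.12  1.18  1.65]
B 232.5 0.04 [-0.42  0.57 -0.42  2.11  0.44  0.55  1.33]
B 232.5 0.3 [-0.34  0.24 -0.47  1.75  0.12  1.18  1.65]
C 0 0.04 [-0.77  0.76  0.42  1.69 -0.41  0.78 -1.73]
C 0 0.3 [-0.81  0.52  0.51  1.35 -0.25  1.33 -1.87]
C 180 0.04 [-0.38  0.72 -0.24  1.68  0.23  0.77  0.84]
C 180 0.3 [-0.38  0.49 -0.25  1.35  0.12  1.32  0.94]
C -180 0.04 [-0.38  0.72 -0.24  1.68  0.23  0.77  0.84]
C -180 0.3 [-0.38  0.49 -0.25  1.35  0.12  1.32  0.94]
```

```bash
python3 - <<'E'
from rob import *
def st(l):
    s=get_state();print(l,round(s["time"],2),np.round(s["tcp_pos"],4),"F",np.round(s["contact_force"],1),"w",round(s["width"],4),"T",np.round(s["wrist_torque"],2))
ctrl.movep([*PA,.2],q(41));st("above")
ctrl.movel([*PA,.039],max_speed=.2);st("down")
ctrl.close_gripper(60);st("grip")
ctrl.movel([*PA,.16],max_speed=.2);st("lift")
im,d=vision.grab_frame("side");cv2.imwrite("pics/s2.png",cv2.resize(im[100:300,150:400],None,fx=3,fy=3,interpolation=cv2.INTER_CUBIC))
E
```

```text
above 2.69 [0.4629 0.4282 0.1999] F [-0.6  0.5  0.4] w 0.0854 T [-0.01 -0.04 -0.04]
down 3.65 [0.4645 0.4277 0.04  ] F [-0.7  0.8  0.8] w 0.0852 T [ 0.02 -0.03 -0.03]
grip 4.02 [0.4649 0.4277 0.0407] F [-0.6 -0.9  6.5] w 0.0591 T [0.01 0.19 0.01]
lift 4.78 [0.4633 0.4266 0.1589] F [-0.5  0.7 -1.8] w 0.0593 T [-0.03  0.02 -0.  ]
```

View pics/s2.png

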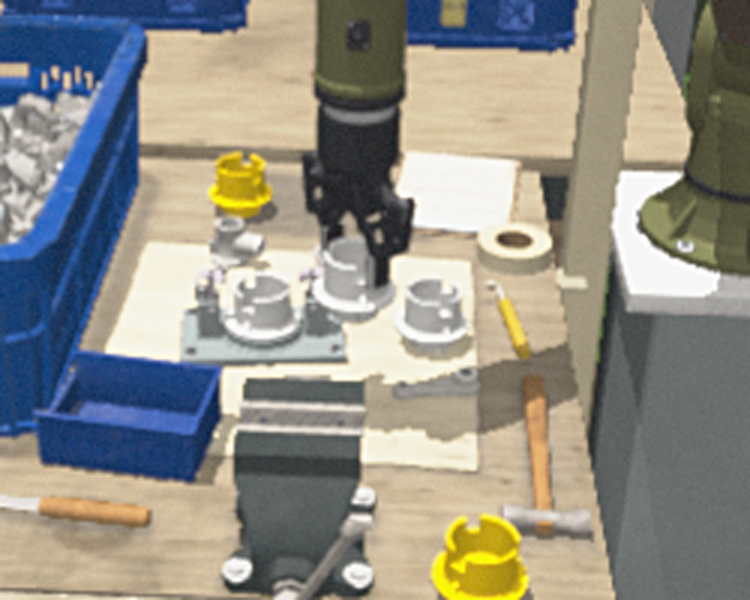

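The bowl is held upright. Grey A is between the fingers at crop pixel (350,270), and the stand and bolted bowl are at (262,310).

```bash
cat >> rob.py <<'E'
def st(l=""):
    s=get_state();print(l,round(s["time"],2),np.round(s["tcp_pos"],4),"F",np.round(s["contact_force"],1),"w",round(s["width"],4),"T",np.round(s["wrist_torque"],2));return s
E
python3 - <<'E'
from rob import *
ctrl.movep([*PC,.16],q(0));st("over")
ctrl.movel([*PC,.115],max_speed=.15);st()
for z in(.107,.103,.100,.098,.096):
    ctrl.movel([*PC,z],max_speed=.05);s=st(z)
    if s["contact_force"][2]>12:break
E
```

```text
over 5.52 [0.5626 0.2978 0.1587] F [-0.3 -0.2 -1. ] w 0.0592 T [0.09 0.06 0.01]
 5.97 [0.5623 0.2992 0.1148] F [ 0.6 -0.2 -1.8] w 0.0596 T [ 0.02 -0.04 -0.06]
0.107 6.28 [0.563  0.2983 0.1072] F [ 0.1  0.4 -1.2] w 0.0592 T [-0.02 -0.04  0.01]
0.103 6.53 [0.5629 0.2982 0.1028] F [ 0.1 -0.6 -1.6] w 0.0593 T [ 0.01 -0.02  0.01]
0.1 6.78 [0.5631 0.2982 0.0999] F [ 0.   0.3 -1. ] w 0.0593 T [ 0.05 -0.03  0.05]
0.098 7.03 [0.5637 0.2982 0.0983] F [ 1.8  0.  -0.2] w 0.0593 T [ 0.06 -0.45 -0.03]
0.096 7.28 [0.5635 0.2984 0.0967] F [ 0.9 -0.6  4.7] w 0.0592 T [ 0.07 -0.2  -0.01]
```

```bash
python3 - <<'E'
from rob import *
ctrl.close_gripper(100);st()
for z in(.094,.092,.090,.088,.086,.084,.082,.080):
    ctrl.movel([*PC,z],max_speed=.05);s=st(z)
    if s["contact_force"][2]>40:break
E
```

```text
7.49 [0.5634 0.2986 0.0966] F [1.2 1.6 4.5] w 0.0587 T [ 0.22 -0.12 -0.04]
0.094 7.74 [0.5623 0.298  0.0935] F [-0.9  0.3 -1.5] w 0.0582 T [ 0.07 -0.16 -0.02]
0.092 7.99 [0.5618 0.2979 0.0905] F [-1.5 -0.2 -7.6] w 0.0584 T [ 0.04 -0.25 -0.06]
0.09 8.24 [0.5632 0.2981 0.0895] F [ 2.7 -0.  -8. ] w 0.0589 T [ 0.07 -0.59 -0.04]
0.088 8.49 [0.5634 0.2983 0.0884] F [ 2.  -0.1 -1.5] w 0.0584 T [ 0.07 -0.48 -0.03]
0.086 8.74 [0.5636 0.2983 0.087 ] F [ 0.8 -1.5  5.1] w 0.0584 T [ 0.06 -0.05 -0.  ]
0.084 8.99 [0.5636 0.2983 0.0869] F [-5.2 -2.5 19.9] w 0.0586 T [-0.45  1.01  0.05]
0.082 9.24 [0.5637 0.2983 0.0868] F [-10.1  -3.7  34.8] w 0.0585 T [-0.88  2.12 -0.  ]
0.08 9.49 [0.5637 0.2983 0.0867] F [-14.5  -5.4  49.5] w 0.0587 T [-1.32  3.11  0.02]
```

```bash
python3 - <<'E'
from rob import *
ctrl.movel([.5636,.2983,.0868]);st("unload")
ctrl.ungrasp();st("open")
ctrl.movel([.5636,.2983,.2],max_speed=.2)
ctrl.movep([*PB,.2],q(52.5));st("aboveB")
im,d=vision.grab_frame("side");cv2.imwrite("pics/s3.png",cv2.resize(im[150:270,170:330],None,fx=4,fy=4,interpolation=cv2.INTER_CUBIC))
E
```

```text
unload 9.74 [0.5635 0.2985 0.087 ] F [-3.9 -1.1 12.3] w 0.0583 T [-0.06  0.54  0.  ]
open 10.13 [0.5634 0.2982 0.0862] F [ 0.2  0.2 -0.2] w 0.0856 T [ 0.04  0.05 -0.02]
aboveB 11.61 [0.3817 0.29   0.1995] F [ 1.  -0.3 -0.2] w 0.0857 T [-0.01 -0.03  0.01]
```

View pics/s3.png

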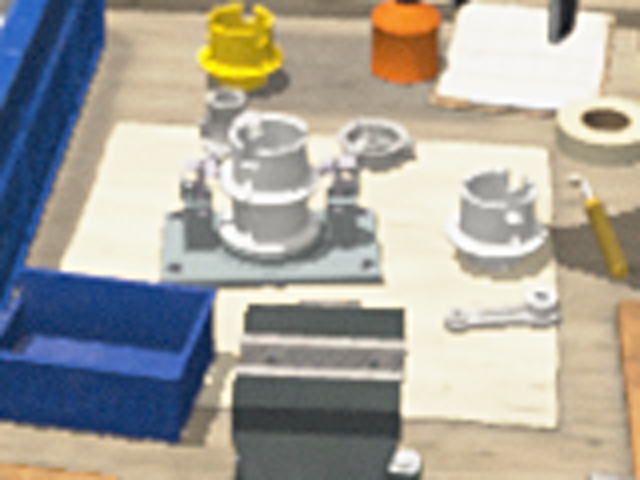

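The first bowl is nested with its flange on the rim, at crop pixel (268,180), and the catches look closed at (200,170) and (343,170). Next is bowl B, at (497,215).

```bash
python3 - <<'E'
from rob import *
ctrl.movel([*PB,.039],max_speed=.2);st("down")
ctrl.close_gripper(80);st("grip")
ctrl.movel([*PB,.2],max_speed=.2);st("lift")
C=(.5636,.2983)
ctrl.movep([*C,.2],q(0));st("over")
ctrl.movel([*C,.160],max_speed=.15)
for z in(.151,.147,.144,.142,.140,.138,.136):
    ctrl.movel([*C,z],max_speed=.05);s=st(z)
    if s["contact_force"][2]>8:break
E
```

```text
down 12.62 [0.3823 0.2901 0.0394] F [-0.1  0.2 -0.4] w 0.0852 T [ 0.   -0.06  0.  ]
grip 12.98 [0.3821 0.2905 0.0404] F [-1.  -1.3  8.6] w 0.0586 T [-0.2   0.35 -0.01]
lift 13.94 [0.3808 0.2896 0.1992] F [-0.  -0.6 -1.9] w 0.0588 T [ 0.01 -0.02  0.  ]
over 14.7 [0.5626 0.298  0.1982] F [ 0.1  0.1 -2.1] w 0.0592 T [0.06 0.01 0.01]
0.151 15.45 [0.5635 0.2983 0.1511] F [-0.2 -0.2 -1.6] w 0.0591 T [-0.    0.02 -0.02]
0.147 15.7 [0.5635 0.2983 0.1468] F [-0.  -0.2 -1.7] w 0.0591 T [0.01 0.03 0.01]
0.144 15.95 [0.5635 0.2982 0.1438] F [-0.7  0.2 -1.7] w 0.0592 T [-0.02 -0.02  0.03]
0.142 16.2 [0.5635 0.2983 0.1419] F [ 0.1 -0.8 -1.6] w 0.059 T [-0.02  0.05 -0.03]
0.14 16.45 [0.5635 0.2983 0.1398] F [ 0.3 -0.3 -2. ] w 0.0589 T [ 0.02 -0.07  0.03]
0.138 16.7 [0.5635 0.2982 0.1378] F [-0.1  0.2 -2. ] w 0.0589 T [0.   0.   0.02]
0.136 16.95 [0.5635 0.2983 0.1358] F [ 0.8  0.1 -1.9] w 0.0591 T [-0.01  0.03 -0.03]
```

It slid past the ride height (0.144) without touching, so the dogs are in the slots. I'll push it home, release and check.

```bash
cat > s5.py <<'E'
from fit import *
from rob import *
C=(.5636,.2983)
for z in(.134,.132,.130,.128,.126,.124):
    ctrl.movel([*C,z],max_speed=.05);s=st(z)
    if s["contact_force"][2]>30:break
ctrl.movel([*C,s["tcp_pos"][2]+.0005]);st("unload")
ctrl.ungrasp();st("open")
ctrl.movel([*C,.25],max_speed=.25)
ctrl.movep([*PB,.25],q(52.5));st("away")
im,d=grabavg("side",3);np.save("pics/s6.npy",d);cv2.imwrite("pics/s6.png",cv2.resize(im[150:250,180:310],None,fx=5,fy=5,interpolation=cv2.INTER_CUBIC))
r,N=fit("side",d,(.5606,.2991),.090,.045,mz=.1) if 0 else (None,0)
P,_=cloud("side",d);m=(np.hypot(P[:,0]-.5606,P[:,1]-.2991)<.036)&(P[:,2]>.1);print("top z",np.round(np.percentile(P[m,2],[50,90,97,99.5]),4),m.sum())
E
python3 s5.py
```

```text
0.134 17.2 [0.5635 0.2983 0.1338] F [-0.3  0.1 -2.6] w 0.0588 T [ 0.01 -0.03 -0.04]
0.132 17.45 [0.5635 0.2983 0.1318] F [ 0.8  0.7 -1.8] w 0.0591 T [ 0.03  0.03 -0.02]
0.13 17.7 [0.564  0.2984 0.1306] F [-1.  -0.7  2.8] w 0.0589 T [0.07 0.12 0.02]
0.128 17.95 [0.5642 0.2984 0.1305] F [-4.9 -2.2 15.6] w 0.0591 T [-0.32  1.11  0.03]
0.126 18.2 [0.5643 0.2984 0.1303] F [-9.8 -2.3 30. ] w 0.059 T [-0.79  2.14 -0.02]
unload 18.45 [0.5636 0.2984 0.1306] F [-0.6 -0.2 -2.3] w 0.0588 T [-0.01  0.04  0.01]
open 18.83 [0.5636 0.2982 0.1305] F [-0.1  0.6 -0.2] w 0.0854 T [ 0.05 -0.   -0.  ]
away 20.22 [0.3818 0.2901 0.2497] F [-0.3 -0.5  0.3] w 0.0855 T [0.03 0.02 0.  ]
top z [0.1373 0.1559 0.158  0.1591] 419
```

View pics/s6.png

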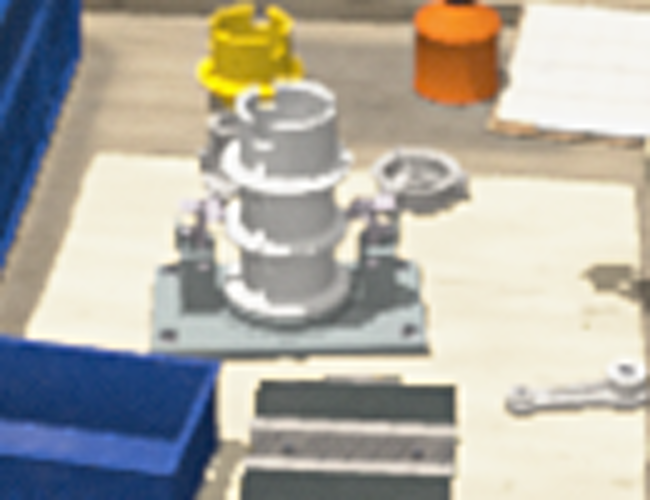

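The stack is at crop pixel (290,190), with evenly spaced flanges. The catches at (200,212) and (375,205) lie over the lower loose flange, and the bystanders haven't moved. Handing in.

```bash
python3 -c "
from station import ticket;print(ticket.close_job())"
```

```text
the job is handed in; nothing more can be done
None
```

Both loose bowls are nested in the bolted bowl and pushed home. The gripper is open and clear, and I handed the job in at about 20 s on the robot's clock, against the 61 s limit. No verdict was reported.

I found the bowls' positions and slot angles by fitting the bowl shape to both cameras' depth images. Both bowls dropped into their slots without any searching.

**Last checks**
- **Lower bowl:** it stopped hard at its home height under a push of about 50 N. On the way down the wrist force turned to a pull of about 8 N, as it would when the catches snap over the flange.
- **Upper bowl:** it stopped hard under 30 N, 43.8 mm above the lower one, where 44 mm is home.
- **Top rim height:** the side camera put it at about 158 mm, where 156 mm is expected. That camera read about 2 mm high on the other bowls too.
- **Catches:** I judged them shut from the force trace and the final picture only; I did not measure their angle.
- **Bystanders:** those in the last picture look undisturbed. The robot never went near any of them.

The two cameras disagreed by about 5 mm in x and 2–3 mm in y, so I averaged their positions; the angles agreed to about 3 degrees.

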